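# Re-index the cam clamp lever and clamp the vase blank

### The job

The walnut vase blank lies loose in the cam clamp, and the clamp's lever has come to the end of its swing. Lift the lever by its knob off the serrations, swing it back anticlockwise, let it drop fully back in, then turn it clockwise until the blank is clamped firmly against the fence: the knob should then take a push of about 12 N (clearly more dents the walnut, clearly less leaves it loose). Let go, with the lever seated and the clamp holding, and leave the other things on the bench alone.

Things in the scene. Friction and masses are not known exactly. Their poses are not given: they have to be found in the camera images.
- board: the clamp's fixed plywood pegboard base, 300 x 280 x 18 mm, level on the bench. Origin: underside, on the vertical axis about which cam and lever turn; +x points from this axis to the blank and, beyond it, the fence (wooden bar 130 x 20 x 32 mm along y, its face 103 to 107 mm from the axis, set by hand), +z up. A short dowel (diameter 12) stands at x 65, y -55 mm beside the blank
- back_stop (a point): foot of the back stop dowel (diameter 12, top 95 mm above the bench), 58 mm from the turning axis; the lever's arm meets it at the anticlockwise end of its swing, at bearing 3.92 rad (anticlockwise from the board's +x)
- front_stop (a point): foot of the front stop dowel, the same as the back one; the lever's arm meets it at the clockwise end of its swing, at bearing 2.37 rad: 1.55 rad of swing in all, on the board's -x side
- spindle (a joint): turning of the spindle (toothed hub and cam as one), rad, grows clockwise seen from above = tightening; 0 = cam fully drawn back; starts at 0.6 to 0.8. Stiff: with the blank still loose it takes 5 to 6 N at the knob, square to the arm, to turn it slowly (more when fast), either way; it stays where left
- hub (a point): centre of the top of the spindle's steel hub, 54 mm above the bench, on the turning axis: a disc of 66 mm diameter with a ring (radius 28 mm) of 16 upright round-topped teeth, diameter 4, pitch 0.393 rad, tops 64 mm above the bench
- cam: wooden cam under the hub: disc, 52 mm diameter, centre 9 mm off the axis towards its own -x; origin on the axis at bench level. It has the blank tight on the fence from a spindle angle of 1.2 to 1.7 rad (differs each time); from there the push at the knob, 5 to 6 N before, climbs by about 0.8 N per mm of knob travel. 12 N there is about 60 N on the blank; it stays tight when let go
- swing (a joint): turning of the lever relative to the spindle, rad, grows clockwise, starts at about 0. With the lever down its eight dogs stand between hub teeth (play about 0.05 rad each way) and both turn together; lifted clear it turns freely. The dogs drop in at whole multiples of 0.393; three back (-1.18) is within the stops and leaves enough stroke, four is beyond the back stop
- lever (a joint): lift of the lever along the turning axis, m: 0 fully down, 0.014 top stop. Its dogs are clear of the teeth from 0.008. Weight and spring press it down with about 5 N (7 N at the top); let down on a tooth it may stay 2 to 8 mm high until moved a little to one side
- knob (a point): centre (half-way up) of the lever's knob, an upright wooden cylinder, diameter 24, height 45 mm, spinning freely on a pin 105 mm from the turning axis; with the lever down 97.5 mm above the bench. Its x points outwards along the arm. The steel arm below is 14 mm wide, 10 thick, top face 75 mm above the bench, ending 11 mm beyond the knob's axis. Nothing near the knob is higher
- blank: the walnut vase blank to be clamped: loose hexagonal prism, 80 mm across flats, 26 mm high, about 0.1 kg, lying flat on the board between cam and fence with a few mm of play; origin at the centre of its underside
- spare_center (a point): bystander: a taller hexagonal walnut blank, 80 mm across flats, 55 mm high, standing on the bench; its centre
- glue: bystander: glue bottle, 60 mm diameter, 150 mm high; origin at the centre of its underside
- chisel: bystander: a wood-handled hand tool about 220 mm long, lying on the bench
Mind the look-alikes: they are no part of the job. What is shaped like the blank but pink or turquoise is not meant.

How it is judged (in metres and radians):
On the way, in this order (a step that is already met when the one before it is completed fails the run):
1. the lever is lifted clear of the teeth and swung back by at least 0.6 rad relative to the spindle (value of joint lever above 0.007 m and value of joint swing below -0.6 rad), for 0.1 s.
2. the lever has dropped back in, at least one pitch further back on the hub (value of joint lever below 0.0025 m and value of joint swing below -0.3 rad), for 0.2 s.
3. the cam presses the blank hard against the fence (contact force between cam and blank above 25 N), for 0.2 s.
At the end, for the whole second after the job is handed in: The cam presses the blank against the fence with more than 25 N (and never pressed it with more than 110 N), the blank lies flat and square to the fence within 0.05 rad and at rest; the lever is down (lift under 2.5 mm) and at least one pitch further back on the hub than at the start (all of step 2 and contact force between cam and blank above 25 N and angle between the x axis of blank and the x axis of board, either way round below 0.05 rad and angle between blank's own z axis and vertical below 0.05 rad and linear speed of blank below 0.01 m/s); the robot touches nothing.
It fails at once if the blank is dented: the cam presses it with more than 110 N (contact force between cam and blank above 110 N).
It fails at once if a bystander is disturbed (moved by more than 20 mm) (distance of any of spare_center, glue, chisel from where it was at the start of the episode above 0.02 m).
It also fails if it takes over 67 s, if anything falls off the work surface, if the arm or the gripper's body presses on something with over 40 N, if the wrist force passes 120 N, or if a joint passes its speed limit or range.

### The arm

A 6-joint arm with a two-finger parallel gripper is mounted at the origin on the work surface. World frame = base frame: x ahead of the robot, y to its left, z up, the work surface at z = 0. Lengths are in m, angles in degrees, forces in N, time in s.
With the tool pointing down it reaches from about 0.3 to 0.75 m from the base axis. Payload 8.5 kg.
Tool frame: the origin (TCP) lies at the very end of the fingers, on their centre line; the grasp point (between the pads) lies 19 mm behind it; z points along the fingers, y is the line along which they close (so a half turn about z gives the same grasp; the last joint's range is limited). The gripper opens to 85 mm and grips with 20 to 120 N. Pads are 22 mm wide; open, the fingers measure 114 mm over their backs; the gripper's body (76 mm by 85 mm) begins 54 mm behind the grasp point. The pads swing forward as they close: fully open they stand 13 mm farther back than shut.
Start: joints at [-76.564, 21.807, 74.336, -0, 83.858, -12.336], TCP at [0.239, -0.495, 0.204] pointing down, gripper open.
Joint ranges: [-178.18, 178.18], [-50.72, 133.34], [12.68, 142.11], [-81.47, 261.47], [9.98, 163.14], [-165.26, 165.26]. Speed limits (degrees/s): [136.94, 136.94, 180, 180, 180, 180].

### API

Orientations are given as a 3x3 rotation matrix whose columns are the frame's x, y, z axes.
In Python, from rig import env, optics, spotter gives the robot as it stands.
- The arm moves only by the shell command python3 -m crank 'ROWS' [FORCE]. ROWS is JSON, one flat list of numbers, 5 for each row, row after row: the finger opening in cm, from 0 to 8.54, then the shift along the tool's x, y, z in cm, then the turn about the tool's z in rad. A call has exactly 8 rows; each row shifts and turns the commanded pose from where the row before left it, along the tool's axes as they then stand; what a row does not reach is not made up. A row lasts 1/12 s, in which the tool goes at most 41.7 mm and 7.16 degrees, less where a joint would pass 70% of its speed; a pose out of reach is approached as far as the arm can. A call is refused whole if a number of a shift passes 4.17 or a number of a turn 0.125, either way. A call with a gripper value outside its range is refused whole. The fingers move at their own pace and stop on an object; FORCE is the grip in N (left out, the last holds). Time passes only in rows, so rows that do not move let the fingers close, or fill a call up. It gives the time, the measured TCP pose, the force, the opening and the grip force at its end, in the units of the state.
- env.observe(): the state, without advancing time (a new reading comes with each control period).
- optics.get_image(name): name is "scene" or "side" or "wrist"; returns a dict with "color" (420x560x3 uint8, red, green, blue), "intrinsics" (3x3 intrinsics, pixels), "pose" (4x4, takes a point from camera to world coordinates). Camera axes: x right, y up, looking along -z (the intrinsics and any distortion apply to the point x, -y, -z); pixel columns grow to the right and rows downward; lengths in m; the calibration is good to about 2 mm. A picture is of the moment at which its call begins. There is no depth.
- env.close_job(): hands the job in; it is judged then, once.
Trained networks look in a picture, given as the dict that the camera call returned (one of the last four; its "shot" number tells which), for a name from the list of things; names that differ only in an ending like _2 or _b are one class to them, and where a whole thing is asked for, a point or a joint stands for the part that bears it (a point fixed in the world has none). Each returns a list of dicts, best first, with "score" (0 to 1); they miss things now and then, are a little off and sometimes report something else, mostly with a low value. They report only what shows in the picture. A call takes as long as a camera call. They do not tell look-alikes from the thing itself.
- spotter.look_for(picture, query): "at" ([column, row] as shares, 0 to 1, of the picture: columns of its width, rows of its height, amid what is visible of it).
The state is a dict: "time_s": time; "q": joint angles; "qvel": joint speeds; "joint_efforts": joint torques, N m; "position": TCP position; "tool_rot": TCP orientation; "ft_force": force on the tool from outside, world axes, zero at the start; "wrist_torque": the same for the moment, N m; "grip_width": finger opening in m; "gripper_force": force on a finger pad.
Only numpy, scipy, OpenCV 4.12 (cv2) and the standard library are available. Lean on these libraries where they do the work, as an engineer would, in place of code of your own. Each camera call takes 0.05 s, during which the arm holds its last target. There are 200 camera calls.

## Working session

There is one attempt and no reset: what is moved stays moved. The work goes in short steps, Python scripts to look and compute and a shell command to move; the robot and the scene stay as the last step left them, time stands still between calls to the robot, and variables do not carry over. Pictures are saved under pics/ and viewed, at most 10 in all, crops included, and the job is handed in when it is done.

```bash
ls; mkdir -p pics
cat > h.py <<'E'
import numpy as np,cv2
from rig import env,optics,spotter
def ray(p,at):
    h,w=p["color"].shape[:2];K=np.array(p["intrinsics"]);T=np.array(p["pose"])
    u,v=at[0]*w,at[1]*h
    d=np.linalg.inv(K)@[u,v,1];d=T[:3,:3]@[d[0],-d[1],-d[2]]
    return T[:3,3],d
def onz(p,at,z):
    o,d=ray(p,at);return o+d*(z-o[2])/d[2]
def proj(p,X):
    K=np.array(p["intrinsics"]);T=np.array(p["pose"]);c=T[:3,:3].T@(np.array(X)-T[:3,3])
    q=K@[c[0],-c[1],-c[2]];return q[:2]/q[2]
E
python3 - <<'E'
from h import *
s=env.observe();print(s)
for n in ["scene","side"]:
    p=optics.get_image(n);cv2.imwrite(f"pics/{n}0.png",p["color"][:,:,::-1])
    print(n,{k:(np.round(v,3).tolist() if k!="color" else 0) for k,v in p.items() if k in("intrinsics","pose")}, [k for k in p])
    for q,z in [("knob",.0975),("hub",.054),("blank",.044),("board",.018),("back_stop",.0),("front_stop",.0),("cam",.03),("lever",.075),("glue",.075),("chisel",.01),("spare_center",.0275)]:
        for r in spotter.look_for(p,q)[:3]:
            print(q,round(r["score"],2),np.round(np.array(r["at"])*[560,420]),np.round(onz(p,r["at"],z),3))
E
```

```text
pics
{'time_s': 0.0, 'q': array([-7.65638803e+01,  2.18396927e+01,  7.43837082e+01,  2.47768995e-04,
        8.38574451e+01, -1.23357355e+01]), 'qvel': array([-0.02859231, -0.06105004, -0.00530174,  0.05404441, -0.05753152,
       -0.11080682]), 'joint_efforts': array([ 8.16043976e-04, -4.48460162e+01, -2.31278050e+01, -1.37862785e-04,
        4.76695859e-03, -1.68011132e-05]), 'position': array([ 0.2390567 , -0.49497268,  0.20373012]), 'tool_rot': array([[ 9.00532709e-01,  4.34788150e-01, -3.23686102e-04],
       [ 4.34788164e-01, -9.00531713e-01,  1.37340645e-03],
       [ 3.05651251e-04, -1.37753232e-03, -9.99999004e-01]]), 'ft_force': array([0.23373671, 0.2898634 , 0.13483368]), 'wrist_torque': array([ 0.00808328, -0.01719547,  0.0326077 ]), 'gripper_force': 0.0, 'grip_width': 0.08538517805279344}
scene {'intrinsics': [[467.537, 0.0, 281.644], [0.0, 467.537, 209.722], [0.0, 0.0, 1.0]], 'pose': [[0.086, -0.631, 0.771, 1.531], [0.996, 0.045, -0.074, -0.104], [0.012, 0.775, 0.632, 0.882], [0.0, 0.0, 0.0, 1.0]]} ['color', 'intrinsics', 'pose', 'shot']
knob 0.87 [261. 219.] [ 0.607 -0
[... 1012 characters left out ...]
b 0.83 [287. 198.] [ 0.573 -0.082  0.054]
hub 0.34 [287. 214.] [ 0.557 -0.011  0.054]
blank 0.98 [262. 206.] [ 0.632 -0.045  0.044]
blank 0.87 [250. 282.] [0.583 0.227 0.044]
blank 0.78 [260. 155.] [ 0.708 -0.299  0.044]
board 0.8 [289. 214.] [ 0.563 -0.057  0.018]
back_stop 0.9 [285. 217.] [ 0.574 -0.068  0.   ]
back_stop 0.16 [299. 194.] [ 0.561 -0.179  0.   ]
front_stop 0.83 [287. 213.] [ 0.574 -0.084  0.   ]
front_stop 0.53 [286. 197.] [ 0.594 -0.16   0.   ]
cam 0.79 [286. 197.] [ 0.583 -0.115  0.03 ]
lever 0.97 [297. 193.] [ 0.545 -0.082  0.075]
chisel 0.86 [340. 353.] [0.371 0.336 0.01 ]
chisel 0.68 [286. 196.] [ 0.591 -0.15   0.01 ]
spare_center 0.77 [313. 146.] [ 0.565 -0.418  0.027]
```

Run:
```python
import cv2,numpy as np
a=cv2.imread("pics/scene0.png");b=cv2.imread("pics/side0.png")
c=cv2.resize(a[170:320,170:350],(800,667),interpolation=3)[:600]
d=cv2.resize(b[130:280,200:380],(720,600),interpolation=3)
cv2.imwrite("pics/a.png",cv2.resize(a[150:300,160:360],(800,600),interpolation=3))
cv2.imwrite("pics/b.png",cv2.resize(b[130:280,190:390],(800,600),interpolation=3))
```

```text
(no output)
```

View pics/a.png

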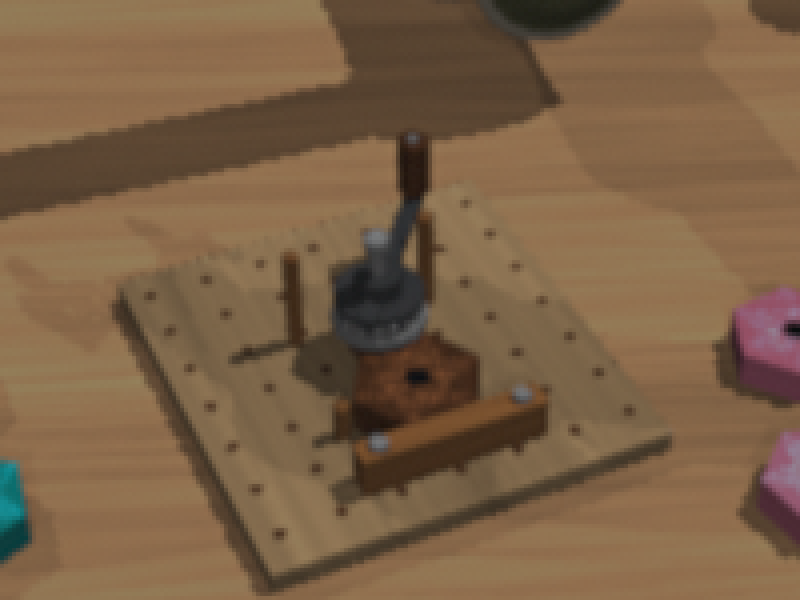

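View pics/b.png

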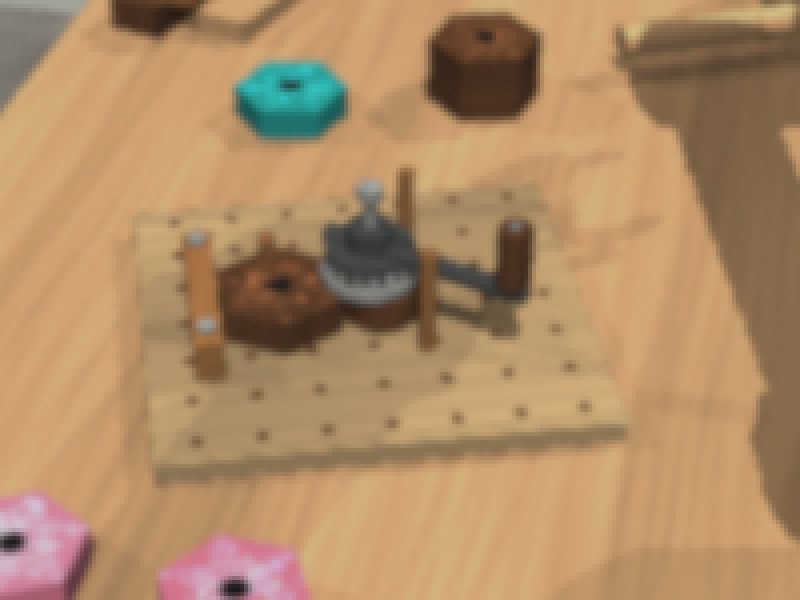

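```bash
cat > fit.py <<'E'
from h import *
from scipy.optimize import least_squares
P={n:optics.get_image(n) for n in("scene","side")}
obs=[("scene","k",(414,168)),("scene","kt",(413,136)),("side","k",(514,260)),("side","kt",(515,225)),
("scene","F",(426,215)),("scene","B",(290,257)),("side","B",(405,172)),("side","F",(428,253)),
("scene","c-+",(462,185)),("scene","c--",(120,290)),("scene","c++",(670,436)),("scene","c+-",(268,580)),
("side","c+-",(137,215)),("side","c--",(535,183)),("side","c-+",(625,428)),("side","c++",(155,468)),
("side","s",(266,236)),("scene","s",(344,404)),("scene","p",(380,283)),("side","p",(366,228))]
off={"scene":(160,150),"side":(190,130)}
def pt(x,k):
    c,s=np.cos(x[2]),np.sin(x[2]);R=np.array([[c,-s],[s,c]])
    pol=lambda r,b:r*np.array([np.cos(b),np.sin(b)])
    z={"k":.0975,"kt":.12,"F":.094,"B":.094,"s":None,"p":.08}
    if k in("k","kt"):b=pol(.105,x[3]);zz=z[k]
    elif k=="F":b=pol(.058,x[6]);zz=.095
    elif k=="B":b=pol(.058,x[7]);zz=.095
    elif k=="s":b=np.array([.065,-.055]);zz=x[8]
    elif k=="p":b=np.zeros(2);zz=x[9]
    else:
        b=np.array([x[4]+(.15 if k[1]=="+" else -.15),x[5]+(.14 if k[2]=="+" else -.14)]);zz=.018
    return np.r_[x[:2]+R@b,zz]
def f(x):
    return np.concatenate([proj(P[n],pt(x,k))-(np.array(uv)/4+off[n]) for n,k,uv in obs])
x0=[.55,-.08,-.1,2.6,.02,0,2.14,4.15,.04,.08]
r=least_squares(f,x0,loss="soft_l1");x=r.x
print(np.round(x,4));
for o,e in zip(obs,f(x).reshape(-1,2)):print(o[:2],e.round(1))
print("knob",pt(x,"k"),"F",pt(x,"F"),"B",pt(x,"B"))
E
python3 fit.py
```

```text
[ 5.8800e-01 -8.4200e-02  3.7220e-01  2.4920e+00  5.3000e-03 -1.5000e-03
  2.1464e+00  4.1466e+00  4.5600e-02  8.0600e-02]
('scene', 'k') [-0.2 -1.2]
('scene', 'kt') [-0.   0.3]
('side', 'k') [-0.5 -0.9]
('side', 'kt') [-0.4  0.5]
('scene', 'F') [-0.2 -0.4]
('scene', 'B') [ 0.2 -0.9]
('side', 'B') [-0.5 -0.2]
('side', 'F') [-0.3 -0. ]
('scene', 'c-+') [ 2.2 -1.8]
('scene', 'c--') [-1.1 -2.4]
('scene', 'c++') [ 0.6 -1.3]
('scene', 'c+-') [ 0.2 -1.3]
('side', 'c+-') [-1.5 -0.7]
('side', 'c--') [-0.3 -0.5]
('side', 'c-+') [ 0.2 -1.9]
('side', 'c++') [-2.2 -1. ]
('side', 's') [-0.7  0.4]
('scene', 's') [-0.5 -0.4]
('scene', 'p') [-0.3 -1.5]
('side', 'p') [0.3 1.2]
knob [ 0.48702985 -0.05546308  0.0975    ] F [ 0.54091416 -0.05037303  0.095     ] B [ 0.57685805 -0.14113355  0.095     ]
```

```bash
python3 -m crank '[5,2.6,-1.8,0.2,0, 5,2.6,-1.8,0.2,0, 5,2.6,-1.8,0.2,0, 5,2.6,-1.8,0.2,0, 5,2.6,-1.8,0.2,0, 5,2.6,-1.8,0.2,0, 5,2.6,-1.8,0.2,0, 5,2.6,-1.8,0.2,0]' 40
python3 -m crank '[5,2.6,-1.8,0.2,0, 5,2.6,-1.8,0.2,0, 5,2.6,-1.8,0.2,0, 5,2.6,-1.8,0.2,0, 5,2.6,-1.8,0.2,0, 5,2.6,-1.8,0.2,0, 5,2.6,-1.8,0.2,0, 5,2.44,-1.8,0.2,0]'
python3 -m crank '[5,0,0,0,0.091, 5,0,0,0,0.091, 5,0,0,0,0.091, 5,0,0,0,0.091, 5,0,0,0,0.091, 5,0,0,0,0.091, 5,0,0,0,0.091, 5,0,0,0,0.091]'
cat > st.py <<'E'
from h import *
C=np.array([.588,-.0842]);YAW=.372
s=env.observe();R=np.array(s["tool_rot"]);p=np.array(s["position"])
d=p[:2]-C;b=np.arctan2(d[1],d[0]);F=np.array(s["ft_force"])
print("t",round(s["time_s"],2),"pos",p.round(4),"r",np.hypot(*d).round(4),"board bearing",round((b-YAW)%(2*np.pi),3),"xdir",np.degrees(np.arctan2(R[1,0],R[0,0])).round(1),"inward",np.degrees(b).round(1)-180,
"F",F.round(1),"Ftool",(R.T@F).round(1),"w",round(s["grip_width"],4),round(s["gripper_force"],1),"T",np.round(s["wrist_torque"],2))
E
python3 - <<'E'
import st
from h import *
p=optics.get_image("wrist");cv2.imwrite("pics/w.png",p["color"][:,:,::-1])
for q in("knob","lever","hub"):
  for r in spotter.look_for(p,q)[:2]:print(q,r["score"],np.array(r["at"])*[560,420],onz(p,r["at"],.0975))
print(proj(p,[.487,-.0555,.12]),proj(p,[.588,-.0842,.085]))
E
```

```text
time_s: 1.97
position: [0.3643, -0.2738, 0.1884]
tool_rot: [[0.901, 0.435, 0.0], [0.435, -0.901, -0.0], [0.0, 0.0, -1.0]]
ft_force: [0.3, -0.3, 0.3]
grip_width: 0.0497
gripper_force: 0.0
time_s: 2.63
position: [0.4878, -0.0542, 0.1724]
tool_rot: [[0.9, 0.435, 0.0], [0.435, -0.9, -0.0], [0.0, 0.0, -1.0]]
ft_force: [0.8, -0.2, -0.3]
grip_width: 0.0504
gripper_force: 0.0
time_s: 3.3
position: [0.4871, -0.0558, 0.1724]
tool_rot: [[0.96, -0.279, 0.0], [-0.279, -0.96, -0.0], [0.0, 0.0, -1.0]]
ft_force: [0.6, -0.3, -0.1]
grip_width: 0.0501
gripper_force: 0.0
t 3.3 pos [ 0.4871 -0.0558  0.1724] r 0.1048 board bearing 2.495 xdir -16.2 inward -15.699999999999989 F [ 0.6 -0.3 -0.1] Ftool [0.7 0.1 0.1] w 0.0501 0.0 T [-0.02 -0.02 -0.05]
knob 0.83 [285.88   93.996] [ 0.57497245 -0.08329916  0.0975    ]
lever 0.63 [286.496  91.98 ] [ 0.5761851  -0.08412169  0.0975    ]
hub 0.94 [284.48  88.62] [ 0.57882338 -0.08332905  0.0975    ]
[283.02666176 221.09167048] [282.13527817  76.80401647]
```

View pics/w.png

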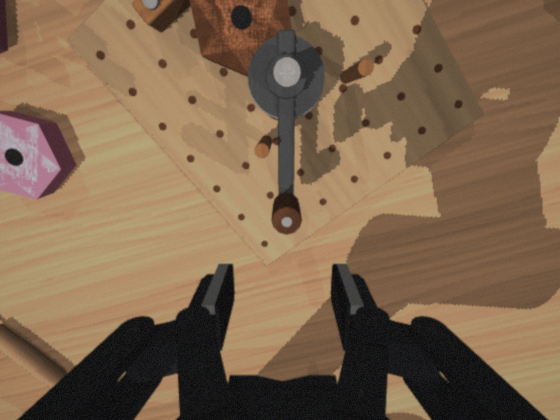

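```bash
python3 - <<'E'
from h import *
p=optics.get_image("wrist");f=lambda u,v,z:onz(p,(u/560,v/420),z).round(4)
print(f(287,222,.12),f(287,72,.085),f(286,75,.064))
s=env.observe();R=s["tool_rot"]
print(R.T@(f(287,222,.12)-s["position"]))
E
python3 -m crank '[5,0,0,1,0, 5,0,0,1,0, 5,0,0,1.5,0, 5,0,0,1.5,0, 5,0,0,1.5,0, 5,0,0,1.5,0, 5,0,0,1,0, 5,0,0,0,0]'
python3 -m crank '[2,0,0,0,0, 2,0,0,0,0, 2,0,0,0,0, 2,0,0,0,0, 2,0,0,0,0, 2,0,0,0,0, 2,0,0,0,0, 2,0,0,0,0]' 60
python3 -c "import st"
```

```text
[ 0.4854 -0.0582  0.12  ] [ 0.5904 -0.0879  0.085 ] [ 0.5903 -0.0874  0.064 ]
[-0.00095172  0.00281351  0.05235785]
time_s: 4.22
position: [0.4861, -0.0554, 0.0806]
tool_rot: [[0.962, -0.273, -0.003], [-0.273, -0.962, 0.001], [-0.004, -0.0, -1.0]]
ft_force: [-1.0, -0.3, -0.5]
grip_width: 0.0503
gripper_force: 0.0
time_s: 4.88
position: [0.4871, -0.0558, 0.0828]
tool_rot: [[0.962, -0.274, 0.0], [-0.274, -0.962, -0.0], [0.001, 0.0, -1.0]]
ft_force: [-2.4, 0.2, 6.4]
grip_width: 0.0209
gripper_force: 52.9
t 4.88 pos [ 0.4871 -0.0558  0.0828] r 0.1048 board bearing 2.495 xdir -15.9 inward -15.699999999999989 F [-2.4  0.2  6.4] Ftool [-2.4  0.5 -6.4] w 0.0209 52.9 T [0.03 0.39 0.03]
```

```bash
sed -i 's/C=np.*;/C=np.array([.589,-.0858]);/' st.py
python3 -m crank '[2,0,0,-0.2,0, 2,0,0,-0.2,0, 2,0,0,-0.2,0, 2,0,0,-0.2,0, 2,0,0,-0.2,0, 2,0,0,-0.1,0, 2,0,0,0,0, 2,0,0,0,0]' 70
python3 -c "import st"
```

```text
time_s: 5.55
position: [0.4873, -0.0558, 0.0933]
tool_rot: [[0.962, -0.275, 0.001], [-0.275, -0.962, -0.0], [0.001, 0.0, -1.0]]
ft_force: [4.3, -2.2, -7.6]
grip_width: 0.0208
gripper_force: 52.2
t 5.55 pos [ 0.4873 -0.0558  0.0933] r 0.106 board bearing 2.483 xdir -15.9 inward -16.400000000000006 F [ 4.3 -2.2 -7.6] Ftool [4.7 1.  7.6] w 0.0208 52.2 T [-0.31 -0.85 -0.01]
```

```bash
python3 -m crank '[2,0,0,-0.1,0, 2,0.015,0.387,0,-0.037, 2,0.029,0.774,0,-0.074, 2,0.029,0.774,0,-0.074, 2,0.029,0.774,0,-0.074, 2,0.029,0.774,0,-0.074, 2,0.029,0.774,0,-0.074, 2,0.029,0.774,0,-0.074]'
python3 -c "import st"
```

```text
time_s: 6.22
position: [0.4845, -0.1051, 0.0939]
tool_rot: [[0.979, 0.205, -0.002], [0.205, -0.979, 0.002], [-0.002, -0.002, -1.0]]
ft_force: [1.8, 1.7, -7.3]
grip_width: 0.0209
gripper_force: 52.0
t 6.22 pos [ 0.4845 -0.1051  0.0939] r 0.1063 board bearing 2.952 xdir 11.8 inward -349.5 F [ 1.8  1.7 -7.3] Ftool [ 2.2 -1.3  7.3] w 0.0209 52.0 T [ 0.29 -0.27  0.05]
```

```bash
python3 -m crank '[2,0.029,0.774,0,-0.074, 2,0.029,0.774,0,-0.074, 2,0.029,0.774,0,-0.074, 2,0.029,0.774,0,-0.074, 2,0.029,0.774,0,-0.074, 2,0.029,0.774,0,-0.074, 2,0.029,0.774,0,-0.074, 2,0.029,0.774,0,-0.074]'
python3 -m crank '[2,0.021,0.65,0,-0.062, 2,0.01,0.45,0,-0.043, 2,0,0,0,0, 2,0,0,0,0, 2,0,0,0,0, 2,0,0,0,0, 2,0,0,0,0, 2,0,0,0,0]'
python3 -c "import st"
```

```text
time_s: 6.88
position: [0.5125, -0.1588, 0.0934]
tool_rot: [[0.698, 0.716, -0.006], [0.716, -0.698, 0.002], [-0.003, -0.005, -1.0]]
ft_force: [-3.9, -2.0, -6.4]
grip_width: 0.0213
gripper_force: 52.1
time_s: 7.55
position: [0.5212, -0.1665, 0.0937]
tool_rot: [[0.622, 0.783, -0.004], [0.783, -0.622, 0.0], [-0.002, -0.003, -1.0]]
ft_force: [-3.6, -4.3, -6.9]
grip_width: 0.0213
gripper_force: 52.1
t 7.55 pos [ 0.5212 -0.1665  0.0937] r 0.1054 board bearing 3.642 xdir 51.5 inward -310.0 F [-3.6 -4.3 -6.9] Ftool [-5.6 -0.2  6.9] w 0.0213 52.1 T [-0.86  0.49 -0.04]
```

```bash
python3 -m crank '[2,0,0,0.2,0, 2,0,0,0.2,0, 2,0,0,0.2,0, 2,0,0,0.2,0, 2,0,0,0.2,0, 2,0,0,0.1,0, 2,0,0,0,0, 2,0,0,0,0]'
python3 -c "import st"
```

```text
time_s: 8.22
position: [0.5216, -0.1679, 0.0844]
tool_rot: [[0.623, 0.783, -0.002], [0.783, -0.623, -0.003], [-0.004, 0.0, -1.0]]
ft_force: [-7.0, -8.5, 6.3]
grip_width: 0.021
gripper_force: 53.3
t 8.22 pos [ 0.5216 -0.1679  0.0844] r 0.1062 board bearing 3.653 xdir 51.5 inward -309.4 F [-7.  -8.5  6.3] Ftool [-11.   -0.2  -6.3] w 0.021 53.3 T [-1.41  1.32  0.02]
```

```bash
python3 -m crank '[2,-0.1,0,0,0, 2,-0.1,0,0,0, 3.5,0,0,0,0, 3.5,0,0,0,0, 3.5,0,0,0,0, 3.5,0,0,0,0, 3.5,0,0,0,0, 3.5,0,0,0,0]'
python3 -c "import st"
cat > meas.py <<'E'
from h import *
import sys
for n in("side","scene"):
    p=optics.get_image(n);im=p["color"][:,:,::-1];cv2.imwrite(f"pics/{n}_{sys.argv[1]}.png",im)
E
python3 meas.py 1
python3 - <<'E'
import cv2,numpy as np
a=cv2.imread("pics/side_1.png")[150:240,250:340];b=cv2.imread("pics/side0.png")[150:240,250:340]
cv2.imwrite("pics/c.png",np.hstack([cv2.resize(x,(400,400),interpolation=3) for x in(b,a)]))
E
```

```text
time_s: 8.88
position: [0.5216, -0.1679, 0.0833]
tool_rot: [[0.622, 0.783, -0.0], [0.783, -0.622, 0.0], [0.0, -0.0, -1.0]]
ft_force: [0.0, 0.3, 0.3]
grip_width: 0.0348
gripper_force: 0.0
t 8.88 pos [ 0.5216 -0.1679  0.0833] r 0.1062 board bearing 3.653 xdir 51.6 inward -309.4 F [0.  0.3 0.3] Ftool [ 0.3 -0.2 -0.3] w 0.0348 0.0 T [ 0.    0.01 -0.01]
```

View pics/c.png

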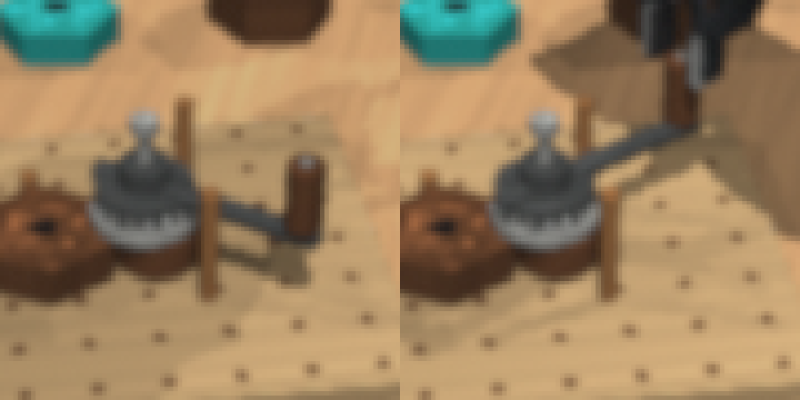

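```bash
cat > lift.py <<'E'
from h import *
import sys
p0={n:cv2.imread(f"pics/{n}0.png",0).astype(np.float32) for n in("side","scene")}
for n in("side","scene"):
    p=optics.get_image(n);g=cv2.cvtColor(p["color"],cv2.COLOR_RGB2GRAY).astype(np.float32)
    v0=proj(p,[.589,-.0858,.085]);v1=proj(p,[.589,-.0858,.095]);c=v0.round().astype(int)
    best=[]
    t=p0[n][c[1]-4:c[1]+7,c[0]-5:c[0]+6];S=g[c[1]-12:c[1]+15,c[0]-10:c[0]+11]
    S=cv2.resize(S,None,fx=8,fy=8,interpolation=2);t=cv2.resize(t,None,fx=8,fy=8,interpolation=2)
    m=cv2.matchTemplate(S,t,5);_,s,_,l=cv2.minMaxLoc(m)
    d=np.array([l[0]/8-5,l[1]/8-8]);print(n,"shift px",d,"score",round(s,3),"px per 10mm",(v1-v0).round(2),"lift mm",round(float(d@(v1-v0)/((v1-v0)@(v1-v0))*10),2))
E
python3 lift.py
```

```text
side shift px [0. 0.] score 0.994 px per 10mm [-0.01 -3.16] lift mm 0.0
scene shift px [-0.625  1.125] score 0.853 px per 10mm [-0.1  -2.91] lift mm -3.79
```

```bash
python3 -m crank '[2,0,0,0,0, 2,0,0,0,0, 2,0,0,0,0, 2,0,0,0,0, 2,0,0,0,0, 2,0,0,0,0, 2,0,0,0,0, 2,0,0,0,0]' 60
python3 -c "import st"
python3 -m crank '[2,0.004,-0.3,0,0.0286, 2,0.004,-0.3,0,0.0286, 2,0.004,-0.3,0,0.0286, 2,0.004,-0.3,0,0.0286, 2,0.004,-0.3,0,0.0286, 2,0.004,-0.3,0,0.0286, 2,0.004,-0.3,0,0.0286, 2,0.004,-0.3,0,0.0286]'
python3 -c "import st"
python3 lift.py
```

```text
time_s: 9.75
position: [0.5216, -0.1681, 0.0834]
tool_rot: [[0.622, 0.783, 0.0], [0.783, -0.622, -0.0], [-0.0, 0.0, -1.0]]
ft_force: [-1.8, -1.0, 2.6]
grip_width: 0.0214
gripper_force: 52.4
t 9.75 pos [ 0.5216 -0.1681  0.0834] r 0.1064 board bearing 3.654 xdir 51.6 inward -309.3 F [-1.8 -1.   2.6] Ftool [-1.9 -0.8 -2.6] w 0.0214 52.4 T [-0.13  0.29 -0.02]
time_s: 10.42
position: [0.5062, -0.1523, 0.0837]
tool_rot: [[0.784, 0.62, 0.004], [0.62, -0.784, -0.003], [0.002, 0.005, -1.0]]
ft_force: [4.9, -5.4, -1.8]
grip_width: 0.0211
gripper_force: 52.1
t 10.42 pos [ 0.5062 -0.1523  0.0837] r 0.1062 board bearing 3.447 xdir 38.3 inward -321.2 F [ 4.9 -5.4 -1.8] Ftool [0.5 7.2 1.8] w 0.0211 52.1 T [-0.82 -0.85 -0.04]
side shift px [-0.125  0.125] score 0.995 px per 10mm [-0.01 -3.16] lift mm -0.39
scene shift px [-0.625  0.875] score 0.823 px per 10mm [-0.1  -2.91] lift mm -2.93
```

```bash
python3 -m crank '[2,0.004,-0.3,0.02,0.0286, 2,0.004,-0.3,0.02,0.0286, 2,0.004,-0.3,0.02,0.0286, 2,0.004,-0.3,0,0.0286, 2,0.004,-0.3,0,0.0286, 2,0.004,-0.3,0,0.0286, 2,0.004,-0.3,0,0.0286, 2,0.004,-0.3,0,0.0286]'
python3 -c "import st"
python3 -m crank '[2,0.004,-0.2,0,0.019, 2,0.004,-0.2,0,0.019, 2,0.004,-0.2,0,0.019, 2,0.004,-0.2,0,0.019, 2,0.004,-0.2,0,0.019, 2,0.004,-0.2,0,0.019, 2,0.004,-0.2,0,0.019, 2,0.004,-0.2,0,0.019]'
python3 -c "import st"
python3 lift.py
```

```text
time_s: 11.18
position: [0.4937, -0.1323, 0.0834]
tool_rot: [[0.905, 0.426, 0.005], [0.426, -0.905, -0.003], [0.003, 0.005, -1.0]]
ft_force: [5.1, -5.9, 1.2]
grip_width: 0.0212
gripper_force: 52.4
t 11.18 pos [ 0.4937 -0.1323  0.0834] r 0.106 board bearing 3.223 xdir 25.2 inward -334.0 F [ 5.1 -5.9  1.2] Ftool [ 2.1  7.5 -1.2] w 0.0212 52.4 T [-1.   -0.75  0.08]
time_s: 11.85
position: [0.4881, -0.1177, 0.0834]
tool_rot: [[0.958, 0.285, 0.004], [0.285, -0.958, -0.004], [0.003, 0.005, -1.0]]
ft_force: [3.1, -10.0, -0.2]
grip_width: 0.0213
gripper_force: 52.3
t 11.85 pos [ 0.4881 -0.1177  0.0834] r 0.1058 board bearing 3.076 xdir 16.6 inward -342.4 F [  3.1 -10.   -0.2] Ftool [ 0.2 10.4  0.2] w 0.0213 52.3 T [-1.69 -0.59  0.01]
side shift px [0.    0.125] score 0.996 px per 10mm [-0.01 -3.16] lift mm -0.39
scene shift px [ 4.5  -5.25] score 0.828 px per 10mm [-0.1  -2.91] lift mm 17.51
```

```bash
python3 -m crank '[2,0,0,0,0, 2,0,0,0,0, 2,0,-0.03,0,0.003, 2,0,-0.03,0,0.003, 2,0,-0.03,0,0.003, 2,0,-0.03,0,0.003, 2,0,-0.03,0,0.003, 2,0,-0.03,0,0.003]'
python3 -c "import st"
```

```text
time_s: 12.62
position: [0.4876, -0.1164, 0.0834]
tool_rot: [[0.963, 0.269, 0.004], [0.269, -0.963, -0.005], [0.003, 0.006, -1.0]]
ft_force: [2.7, -9.9, 0.6]
grip_width: 0.0213
gripper_force: 52.3
t 12.62 pos [ 0.4876 -0.1164  0.0834] r 0.1059 board bearing 3.063 xdir 15.6 inward -343.2 F [ 2.7 -9.9  0.6] Ftool [-0.  10.3 -0.6] w 0.0213 52.3 T [-1.78 -0.5   0.04]
```

```bash
python3 -m crank '[2,0,-0.03,0,0.003, 2,0,-0.03,0,0.003, 2,0,-0.03,0,0.003, 2,0,-0.03,0,0.003, 2,0,-0.03,0,0.003, 2,0,-0.03,0,0.003, 2,0,-0.03,0,0.003, 2,0,-0.03,0,0.003]'
python3 -c "import st"
```

```text
time_s: 13.28
position: [0.487, -0.1144, 0.0833]
tool_rot: [[0.969, 0.245, 0.004], [0.245, -0.969, -0.005], [0.003, 0.006, -1.0]]
ft_force: [2.5, -13.1, -0.6]
grip_width: 0.021
gripper_force: 52.2
t 13.28 pos [ 0.487  -0.1144  0.0833] r 0.1059 board bearing 3.043 xdir 14.2 inward -344.3 F [  2.5 -13.1  -0.6] Ftool [-0.8 13.3  0.7] w 0.021 52.2 T [-2.19 -0.45 -0.01]
```

```bash
python3 -m crank '[2,0,0,0,0, 2,0,0,0,0, 2,0,0,0,0, 2,0,0,0,0, 2,0,0,0,0, 2,0,0,0,0, 2,0,0,0,0, 2,0,0,0,0]'
python3 -c "import st"; python3 lift.py; python3 -c "import st"
```

```text
time_s: 13.95
position: [0.487, -0.1144, 0.0834]
tool_rot: [[0.969, 0.246, 0.004], [0.246, -0.969, -0.005], [0.003, 0.006, -1.0]]
ft_force: [3.2, -11.0, -0.7]
grip_width: 0.0212
gripper_force: 52.2
t 13.95 pos [ 0.487  -0.1144  0.0834] r 0.1059 board bearing 3.043 xdir 14.2 inward -344.3 F [  3.2 -11.   -0.7] Ftool [ 0.4 11.4  0.8] w 0.0212 52.2 T [-2.11 -0.47  0.01]
side shift px [0.    0.125] score 0.996 px per 10mm [-0.01 -3.16] lift mm -0.39
scene shift px [ 4.5  -5.25] score 0.836 px per 10mm [-0.1  -2.91] lift mm 17.51
t 14.05 pos [ 0.487  -0.1144  0.0833] r 0.1059 board bearing 3.043 xdir 14.2 inward -344.3 F [  1.6 -11.1  -0.3] Ftool [-1.1 11.1  0.4] w 0.0212 52.2 T [-2.08 -0.45  0.  ]
```

```bash
python3 -m crank '[2,0,0.03,0,0, 2,0,0.03,0,0, 2,0,0.03,0,0, 2,0,0.03,0,0, 4.5,0,0,0,0, 5,0,0,0,0, 5,0,0,0,0, 5,0,0,0,0]'
python3 -c "import st"
python3 -m crank '[5,0,0,0,0, 5,0,0,-0.5,0, 5,0,0,-1,0, 5,0,0,-1.5,0, 5,0,0,-2,0, 5,0,0,-2,0, 5,0,0,-2,0, 5,0,0,0,0]'
python3 -m crank '[5,-2,0,-2,0, 5,-3,0,-1,0, 5,-3,0,0,0, 5,-3,0,0,0, 5,-2,0,0,0, 5,0,0,0,0, 5,0,0,0,0, 5,0,0,0,0]'
python3 -c "import st"; python3 lift.py
python3 - <<'E'
from h import *
o=[]
for n,(x,y) in(("scene",(190,160)),("side",(215,140))):
    o.append(cv2.resize(optics.get_image(n)["color"][y:y+120,x:x+120,::-1],(400,400),interpolation=3))
cv2.imwrite("pics/e.png",np.hstack(o))
E
```

```text
time_s: 14.72
position: [0.4854, -0.1126, 0.0825]
tool_rot: [[0.969, 0.246, -0.001], [0.246, -0.969, 0.001], [-0.0, -0.001, -1.0]]
ft_force: [-0.2, 0.2, -1.1]
grip_width: 0.0497
gripper_force: 0.0
t 14.72 pos [ 0.4854 -0.1126  0.0825] r 0.1071 board bearing 3.023 xdir 14.2 inward -345.5 F [-0.2  0.2 -1.1] Ftool [-0.2 -0.2  1.1] w 0.0497 0.0 T [-0.06  0.01  0.02]
time_s: 15.38
position: [0.487, -0.1135, 0.1766]
tool_rot: [[0.969, 0.246, 0.006], [0.246, -0.969, -0.003], [0.005, 0.004, -1.0]]
ft_force: [-0.2, 0.1, 1.2]
grip_width: 0.0502
gripper_force: 0.0
time_s: 16.05
position: [0.36, -0.1449, 0.2028]
tool_rot: [[0.969, 0.245, 0.0], [0.245, -0.969, -0.0], [0.0, 0.0, -1.0]]
ft_force: [0.5, 0.2, -0.1]
grip_width: 0.0502
gripper_force: 0.0
t 16.05 pos [ 0.36   -0.1449  0.2028] r 0.2365 board bearing 3.022 xdir 14.2 inward -345.5 F [ 0.5  0.2 -0.1] Ftool [ 0.6 -0.1  0.1] w 0.0502 0.0 T [-0.03 -0.   -0.02]
side shift px [0.    0.125] score 0.995 px per 10mm [-0.01 -3.16] lift mm -0.39
scene shift px [ 4.5  -5.25] score 0.84 px per 10mm [-0.1  -2.91] lift mm 17.51
```

View pics/e.png

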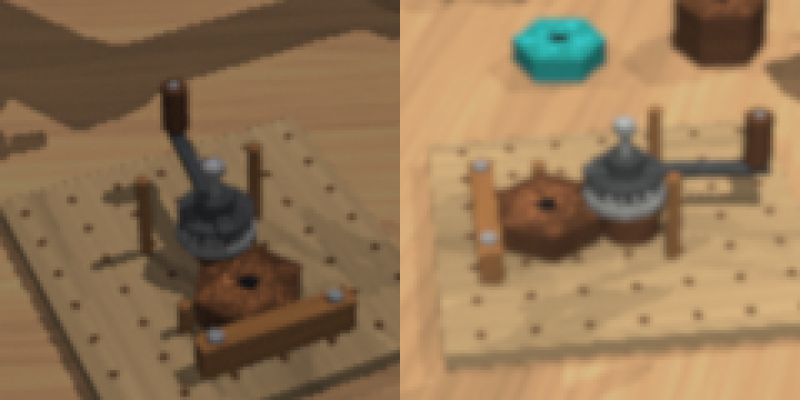

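Run:
```python
from h import *
P=[optics.get_image(n) for n in("scene","side")]
def tri(uv):
    A=np.zeros((3,3));b=np.zeros(3)
    for p,(u,v) in zip(P,uv):
        o,d=ray(p,(u/560,v/420));d/=np.linalg.norm(d);M=np.eye(3)-np.outer(d,d);A+=M;b+=M@o
    return np.linalg.solve(A,b).round(4)
print(tri([(263.2,184.5),(318.7,186.2)]),tri([(241.9,185.3),(343,173.4)]) if 0 else tri([(190+173/3.333,160+85/3.333),(215+(760-400)/3.333,140+113/3.333)]))
```

```text
[ 0.487  -0.0561  0.1202] [ 0.4863 -0.1149  0.1197]
```

The top of the knob is at 0.120 m, the same as at the start, so the lever is fully seated. I'm handing the job in.

```bash
python3 -c "
from rig import env
print(env.close_job())"
```

```text
the job is handed in; nothing more can be done
None
```

The lever was lifted, swung back three teeth (about 1.18 rad) and reseated, then turned clockwise until the knob took about 12 N. The cameras show the blank tight on the fence, the lever down and the gripper clear; the job was handed in at about 16 s, with no verdict returned.

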